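# Fit the brass spacer in a card stand and tighten the one-hand clamp on it

### The arm

A 6-joint arm with a two-finger parallel gripper is mounted at the origin on the work surface. World frame = base frame: x ahead of the robot, y to its left, z up, the work surface at z = 0. Lengths are in m, angles in rad, forces in N, time in s.
With the tool pointing down it reaches from about 0.35 to 0.875 m from the base axis. Payload 4.2 kg.
Tool frame: the origin (TCP) lies midway between the tips of the shut fingers; the grasp point (between the pads) lies 19 mm behind it; z points along the fingers, y is the line along which they close (so a half turn about z gives the same grasp; the last joint's range is limited). The gripper opens to 87 mm and grips with 3 to 60 N. Pads are 19 mm wide; open, the fingers measure 117 mm over their backs; the gripper's body (75 mm by 190 mm) begins 51 mm behind the grasp point.
Start: joints at [0.259, 0.385, 0.008, 0, -1.194, -0.259], TCP at [0.625, 0, 0.223] pointing down, gripper open.
Joint ranges: [-3.14, 3.14], [-1.21, 2.06], [-1.07, 1.41], [-3.16, 2.05], [-2.99, -0.16], [-3.1, 3.1]. Speed limits (rad/s): [2.79, 2.79, 3.14, 3.14, 3.14, 3.14].

### API

Orientations are given as a rotation vector (axis times angle).
In Python, from rig import ctrl gives the robot as it stands. The module is installed in compiled form; this text tells all that it offers.
- The arm moves only by the tool carry_out, never from a script. Its argument "series" is a list of rows, each an object of numbers: "tx", "ty", "tz": the shift along the world's x, y, z in cm; "yaw": the turn about the world's z in rad. In form: [{"tx": .., "ty": .., "tz": .., "yaw": ..}, ...]. A call has 1 to 20 rows; each row is the pose to reach, as a shift and turn from the pose commanded when the call began; what a row does not reach only later rows make up. A row lasts 1/10 s, in which the tool goes at most 50 mm and 8.59 degrees, less where a joint would pass 70% of its speed; a pose out of reach is approached as far as the arm can. A call with a gripper value outside its range is refused whole. "hand" is the closure in counts, from 0 (fully open) to 255 (shut), set as the call begins (left out, the last holds). The fingers move at their own pace and stop on an object; "force" is the grip in N (left out, the last holds). Time passes only in rows, so rows that repeat a pose let the fingers close. It gives the time, the measured TCP pose, the force, the opening and the grip force at its end, in the units of the state.
- ctrl.get_state(): the state, without advancing time (a new reading comes with each control period).
- ctrl.capture(name): name is "scene" or "side" or "wrist"; returns a dict with "img" (384x512x3 uint8, blue, green, red), "depth" (384x512 float32, m along the optical axis (not along the pixel's ray), 0 where there is no reading), "fx", "fy", "cx", "cy" (pixels), "camera_from_world" (4x4, takes a point from world to camera coordinates); the wrist camera has in their place "T_tool_cam" (4x4, takes a point from camera to tool coordinates, whose origin is the TCP and whose axes are the flange's). Camera axes: x right, y up, looking along -z (the intrinsics and any distortion apply to the point x, -y, -z); pixel columns grow to the right and rows downward; lengths in m; the calibration is good to about 2 mm. The wrist camera is an equidistant fisheye: a pixel r from the principal point sees the ray r / f radians off the axis. A picture is of the moment at which its call begins: read the wrist's pose just before it.
- ctrl.close_job(): hands the job in; it is judged then, once.
The state is a dict: "time_s": time; "joint_pos": joint angles; "dq": joint speeds; "joint_efforts": joint torques, N m; "eef_pos": TCP position; "tool_rot": TCP orientation; "ft_force": force on the tool from outside, world axes, zero at the start; "moment": the same for the moment, N m; "finger_gap": finger opening in m; "grip_force": force on a finger pad.
Only numpy, scipy, OpenCV 4.12 (cv2) and the standard library are available. Lean on these libraries where they do the work, as an engineer would, in place of code of your own. Each camera call takes 0.05 s, during which the arm holds its last target. There are 200 camera calls.

### The job

Take the brass spacer blade from its wooden rest and lower it, centred and upright, into the gap between the two walnut halves in the bench clamp until its shoulders rest on top of them, and let go of it. Then pump the clamp's orange trigger until the black pad has closed the halves on the blade and its yellow spring stem is pressed about half-way in, never nearly all the way, which would crush the wood; move the jaw by the trigger alone. Finish while still holding the trigger squeezed at that pressure, and leave the ink jar, the cup and the pen case where they are.

Things in the scene. Friction and masses are not known exactly. Their poses are not given: they have to be found in the camera images.
- clamp: grey one-hand ratchet clamp fixed to the table; base plate 360 x 90 x 12 mm (x -60 to 300). Origin on the table below the trigger's pivot; x = the way the jaw advances, z up. From -x: housing (x -42 to 58, 52 wide, top z 95) carrying black handle and orange trigger; toothed bar, red jaw, black pad; bed (z 12) with the walnut halves between low rails (inner faces y +-26.5, top z 22); steel stop
- handle_mid (a point): centre of the fixed upright black handle behind the trigger: handle 12 thick (clamp x -32 to -20), 30 wide, 93 to 159 mm above the table; this point is 135 mm up
- stop_face (a point): middle of the face of the dark steel stop against which the far half rests (clamp x 263, 35 mm up); the stop is 24 thick, 70 wide, top 58 mm above the table
- trigger_paddle: orange upright trigger, 10 thick x 28 wide x 54 tall, 104 to 158 mm up. Origin at its centre; pivots 46 mm below it. Its top is pulled back to the handle (clamp -x). 135 mm up, its front face is at clamp x 14 at rest, -4 fully squeezed: fingers straddling handle and trigger from above, centred at clamp x -18, close from about 65 to 29 mm. Springs back when let go; takes 3 to 15 N
- trigger (a joint): trigger angle: 0 released, 0.36 rad fully squeezed. Squeezing pushes the bar 34 mm per rad along clamp x after 1 to 7 mm of lost motion (tooth pitch 4 mm): about 8 mm gained by each full squeeze, 3 to 4 mm once the pad presses hard. When let go, the bar stays where it is, or under load slips back about 4 mm to the last tooth
- bar: toothed bar with the red jaw (12 x 40 x 36 mm) at its end. Origin at the centre of the jaw, axes like the clamp's, 38 mm above the table; it only slides along clamp x, from 122 mm (fully withdrawn) to 197 mm. It is free to advance only: a ratchet holds it
- pad_face: black rubber-faced pad 8 x 40 x 38 mm in front of the red jaw on a yellow spring stem. Origin at the centre of its front face, 38 mm above the table; front face is 30 mm in front of the jaw's centre when the stem is out
- pad (a joint): how far the pad's yellow stem is pressed into the jaw: 0 out (16 mm of the stem shows), 0.016 m pressed home (none shows); the spring pushes with about 0.9 N per mm
- near_half: loose walnut block, half of a card stand, 35 (along clamp x) x 50 x 46 mm, lying on the clamp's bed between the rails, nearer the pad. Origin: centre of its underside (12 mm above the table), axes like the clamp's. Top 58 mm above the table
- far_half: the other walnut block, same size and origin, against the steel stop. The gap between the halves starts 10 to 13 mm wide
- rack: light wooden rest for the spacer, fixed, 50 x 60 mm, 46 tall, with a slot 10 x 42 mm along its y axis, origin at the centre of its underside
- blade: brass spacer, about 90 g, hanging upright in the rack's slot by its shoulders, its x along the rack's x. Origin: centre of its lower edge. Going up: blade 6 thick (x) x 36 wide (y), 0 to 36 mm (lowest 6 mm only 3 x 32); shoulders 20 x 36, 36 to 44 mm; grip tab 12 (x) x 30 (y), 44 to 70 mm. Same both ways round. Seated: lower edge 22 mm above the table, x along the clamp's x
- ink_jar: blue ink jar, 52 mm diameter, 55 tall, origin at the centre of its underside; leave it alone
- rinse_cup: white cup, 68 mm diameter, 75 tall, origin at the centre of its underside; leave it alone
- pen_case: closed teal pen case 75 x 150 x 34 mm, origin at the centre of its underside; leave it alone
Mind the look-alikes: they are no part of the job. What is shaped like the blade but red is not meant. Leave any turquoise look-alike of the near_half alone.

How it is judged:
By the outcome, as a careful person would: the job done as asked, in the order asked, and still so for the second after the job is handed in, while the arm keeps its last pose, push and grip.
It also fails if it takes over 64 s, if anything falls off the work surface, if the arm or the gripper's body presses on something with over 40 N, if the wrist force passes 120 N, or if a joint passes its speed limit or range.

## Working session

There is one attempt and no reset: what is moved stays moved. The work goes in short steps, Python scripts to look and compute and a tool call to move; the robot and the scene stay as the last step left them, time stands still between calls to the robot, and variables do not carry over. Pictures are saved under pics/ and viewed, at most 10 in all, crops included, and the job is handed in when it is done.

Besides the shell and the picture viewer there is one more tool, called in YAML: its name, and indented under it one key for each argument. carry_out: Moves the arm, as the interface text tells. Its arguments: {"type":"object","properties":{"series":{"type":"array"},"hand":{"type":"number"},"force":{"type":"number"}},"required":["series"]}

```bash
mkdir -p pics; cat > h.py <<'E'
import numpy as np, cv2
from rig import ctrl
from scipy.spatial.transform import Rotation as R
def cap(n):
    c=ctrl.capture(n); np.savez(f'{n}.npz',**c); return c
def world(c,u,v,d=None):
    "pixel -> world point using depth (fixed cameras)"
    d=c['depth'][v,u] if d is None else d
    p=np.stack([(u-c['cx'])/c['fx']*d,-(v-c['cy'])/c['fy']*d,-d,np.ones_like(d)],-1)
    return (p@np.linalg.inv(c['camera_from_world']).T)[...,:3]
E
python3 - <<'E'
from h import *
for n in('scene','side'):
    c=cap(n); cv2.imwrite(f'pics/{n}0.png',c['img']); print([k for k in c],(c['depth']>0).mean())
s=ctrl.get_state(); print(s['time_s'],s['eef_pos'],s['tool_rot'],s['finger_gap'])
E
```

```text
['img', 'depth', 'fx', 'fy', 'cx', 'cy', 'camera_from_world'] 0.9942830403645834
['img', 'depth', 'fx', 'fy', 'cx', 'cy', 'camera_from_world'] 0.9959055582682291
0.1 [6.24457166e-01 2.03730172e-05 2.21586208e-01] [ 2.22026312e+00 -2.22053720e+00 -2.03468330e-03] 0.08695269875427154
```

```bash
python3 - <<'E'
from h import *
a=cv2.imread('pics/scene0.png');b=cv2.imread('pics/side0.png')
cv2.imwrite('pics/a.png',cv2.resize(a,(800,600),interpolation=cv2.INTER_CUBIC))
cv2.imwrite('pics/b.png',cv2.resize(b,(800,600),interpolation=cv2.INTER_CUBIC))
E
```

```text
(no output)
```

View pics/a.png

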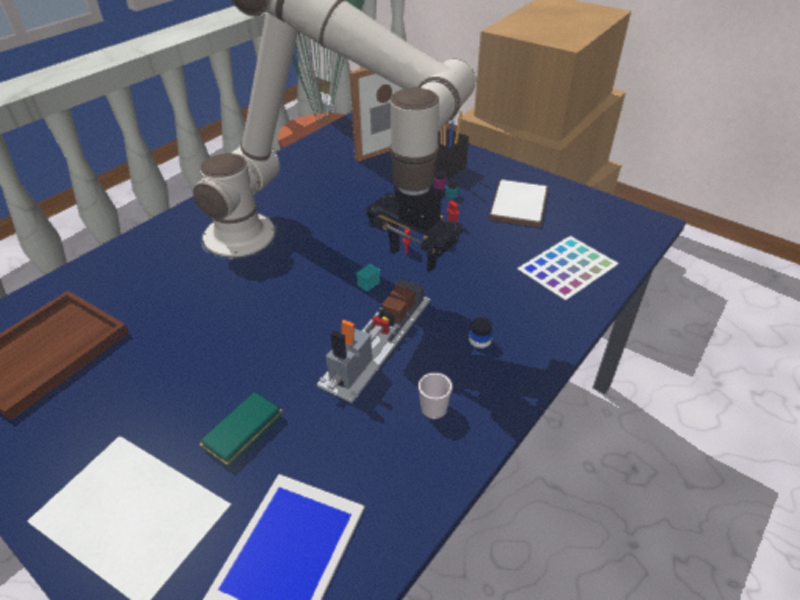

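View pics/b.png

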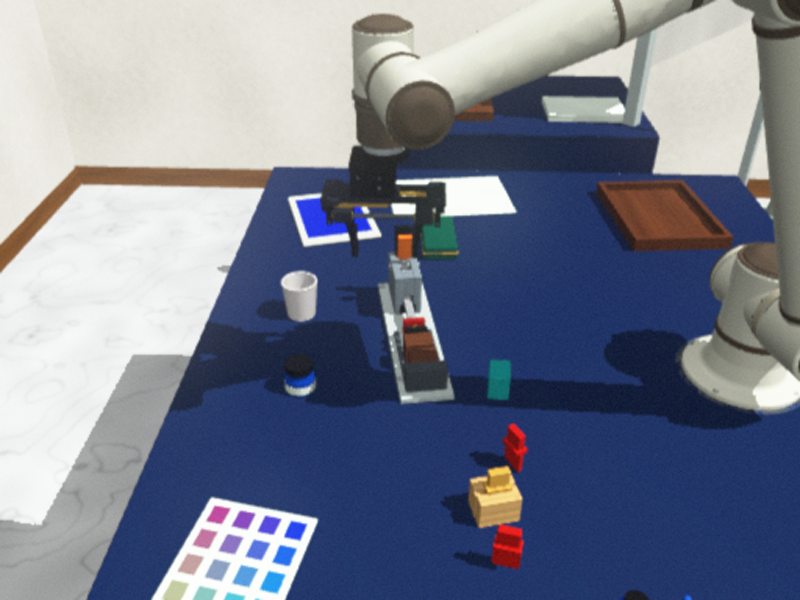

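Scene (800 px view): clamp at (375,340), trigger (348,330), walnut halves (403,300), turquoise block (368,277), cup (435,395), jar (480,333), pen case (240,428). Side: the brass blade in the light wooden rest is at (497,480); red look-alikes are at (515,448) and (507,545). The brass one in the wooden rest is the one meant. I'll confirm it in a crop while measuring.

```bash
python3 - <<'E'
from h import *
L={n:dict(np.load(f'{n}.npz')) for n in('scene','side')}
V,U=np.mgrid[:384,:512]
P={n:world(c,U,V) for n,c in L.items()}
H={n:cv2.cvtColor(c['img'],cv2.COLOR_BGR2HSV) for n,c in L.items()}
def box(n,m,zlo,zhi,tag):
    p=P[n]; q=p[m&(p[...,2]>zlo)&(p[...,2]<zhi)&(p[...,0]>.2)&(p[...,0]<1.05)]
    if len(q)<6: print(n,tag,len(q)); return
    r=cv2.minAreaRect((q[:,:2]*1000).astype(np.float32)); print(n,tag,len(q),np.round(r[0],1),np.round(r[1],1),round(r[2],1),'z',np.round(np.percentile(q[:,2],[2,50,98]),4))
for n in L:
    h=H[n]; hue,sat,val=h[...,0],h[...,1],h[...,2]
    box(n,(hue>4)&(hue<14)&(sat>200)&(val>150),.09,.17,'trigger')
    box(n,(hue<4)&(sat>200)&(val>120),.02,.06,'redjaw')
    box(n,(hue<16)&(sat>60)&(val<130),.053,.063,'walnut top')
    box(n,(hue>8)&(hue<30)&(sat>60)&(val>110),.042,.05,'rack top')
    box(n,(hue>14)&(hue<30)&(sat>60)&(val>110),.06,.09,'tab')
    box(n,(sat<80),.005,.016,'plate')
    box(n,(sat<60)&(val>40),.085,.1,'housing top')
    box(n,val<60,.11,.165,'handle')
    box(n,val<60,.05,.062,'stop top')
c=L['side']; cv2.imwrite('pics/c1.png',np.hstack([cv2.resize(c['img'][260:370,280:360],(400,550),interpolation=cv2.INTER_CUBIC),cv2.resize(c['img'][150:260,230:310],(400,550),interpolation=cv2.INTER_CUBIC)]))
# top-down map
ci=[]
for n in L: pass
E
```

```text
scene trigger 0
scene redjaw 0
scene walnut top 232 [338.7 804.1] [ 298.4 1766.4] 7.4 z [0.0537 0.0584 0.0624]
scene rack top 37 [380.9 822.6] [ 192.3 1761.7] 6.8 z [0.0424 0.0462 0.0498]
scene tab 117 [ 310.1 1014.2] [ 215.5 1377. ] 3.8 z [0.0613 0.0754 0.0887]
scene plate 2869 [615.1 626.6] [2847.7  727.3] 89.0 z [0.0051 0.0091 0.0154]
scene housing top 586 [456.7 950.3] [2314.3  691. ] 81.5 z [0.0854 0.0935 0.0996]
scene handle 101 [427.1 228. ] [ 68.4 980.4] 19.1 z [0.111  0.136  0.1612]
scene stop top 169 [500.  378.4] [254.3 823. ] 25.6 z [0.0501 0.0555 0.0608]
side trigger 10 [ 596.1 -176. ] [ 7.1 20.7] 77.3 z [0.1498 0.1523 0.156 ]
side redjaw 253 [470.4 183.3] [ 93.3 512.6] 13.5 z [0.0205 0.0431 0.0588]
side walnut top 285 [514.8 122.2] [ 62.3 325.5] 25.8 z [0.0534 0.0556 0.0595]
side rack top 285 [498.8 152.6] [ 60.4 427.9] 14.2 z [0.0421 0.0443 0.0493]
side tab 138 [451.6 332.9] [30.7 14.2] 14.5 z [0.0609 0.0744 0.0801]
side plate 1274 [ 574.9 -943.9] [ 717.  2821.2] 4.6 z [0.0053 0.0092 0.0153]
side housing top 556 [  424.5 -1301.6] [ 828.5 2238. ] 11.3 z [0.0853 0.0917 0.0996]
side handle 51 [ 601.5 -212.2] [27.3 13.6] 28.0 z [0.114  0.1499 0.1568]
side stop top 229 [658.8  54.9] [258.7 128.9] 12.5 z [0.0502 0.0524 0.0567]
```

View pics/c1.png

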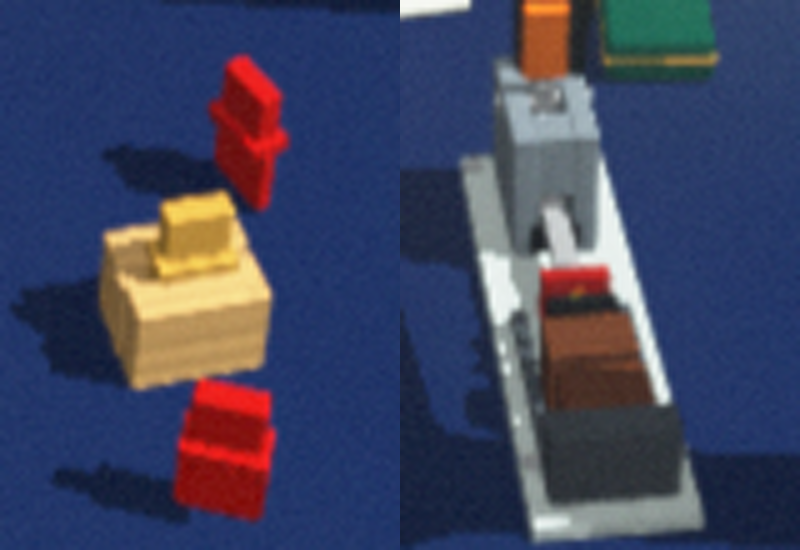

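The crop confirms it: the yellow brass blade hangs in the light wooden rest at side pixel (319,311), with one red look-alike above and one below. The right half shows the clamp, with the gap between the halves faintly visible. Next I measure within regions.

```bash
cat >> h.py <<'E'
V,U=np.mgrid[:384,:512]
def masks(c):
    h=cv2.cvtColor(c['img'],cv2.COLOR_BGR2HSV).astype(int); return h[...,0],h[...,1],h[...,2]
def box(p,m,roi,zlo,zhi,tag):
    q=p[m&(p[...,2]>zlo)&(p[...,2]<zhi)&(p[...,0]>roi[0])&(p[...,0]<roi[1])&(p[...,1]>roi[2])&(p[...,1]<roi[3])]
    if len(q)<6: print(tag,len(q)); return
    r=cv2.minAreaRect((q[:,:2]*1000).astype(np.float32)); print(tag,len(q),'rect',np.round(r[0],1),np.round(r[1],1),round(r[2],1),'mean',np.round(q.mean(0)*1000,1))
E
python3 - <<'E'
from h import *
for n in('scene','side'):
    c=dict(np.load(n+'.npz')); p=world(c,U,V); h,s,v=masks(c); C=(.5,.75,-.32,.15); K=(.38,.54,.26,.41)
    print(n)
    box(p,(h>3)&(h<14)&(s>150)&(v>100),C,.1,.17,'trigger')
    box(p,(h>3)&(h<14)&(s>150)&(v>100),C,.15,.17,'trigger top')
    box(p,(v<70)&(s<120),C,.15,.17,'handle top')
    box(p,((h<4)|(h>175))&(s>180)&(v>90),C,.02,.065,'jaw')
    box(p,(h<16)&(s>80)&(v>40),C,.05,.065,'walnut top')
    box(p,(s<120),C,.09,.1,'housing top')
    box(p,(s<70)&(v>90),C,.005,.018,'plate')
    box(p,(h>90)&(s<120),C,.054,.061,'stop top')
    box(p,(h>8)&(h<32)&(s>60),K,.04,.05,'rack top')
    box(p,(h>8)&(h<32)&(s>60),K,.062,.09,'tab'); box(p,(h>8)&(h<32)&(s>60),K,.073,.09,'tab top')
E
```

```text
scene
trigger 88 rect [ 599.4 -184.8] [17.5 28.8] 84.3 mean [ 600.3 -187.4  140. ]
trigger top 28 rect [ 597.4 -182.3] [25.2 11.6] 12.7 mean [ 598.5 -184.   156.8]
handle top 35 rect [ 604.5 -220.1] [26.4 12.7] 8.4 mean [ 604.7 -221.5  157.6]
jaw 2
walnut top 198 rect [568.5   1.1] [ 48.3 130. ] 14.3 mean [565.7  15.9  57.8]
housing top 216 rect [ 602.6 -186.4] [ 53.4 103. ] 2.3 mean [ 607.9 -189.7   94.9]
plate 679 rect [597.9 -81.9] [357.6 205.5] 72.0 mean [ 609.4 -121.9   12.2]
stop top 153 rect [658.2 -59.6] [229.1 331.4] 9.6 mean [585.6 -12.6  57.6]
rack top 0
tab 2
tab top 2
side
trigger 125 rect [ 596.2 -192.1] [26.6 43.9] 3.3 mean [ 595.3 -179.7  132.8]
trigger top 15 rect [ 594.4 -175.2] [ 7.8 23.6] 88.4 mean [ 594.  -175.   152.5]
handle top 31 rect [ 600.8 -213.9] [27.1 16. ] 28.0 mean [ 599.  -212.4  154.5]
jaw 40 rect [574.  -51.6] [32.7 13.7] 8.6 mean [574.3 -50.4  51.3]
walnut top 333 rect [566.4   4.4] [ 49.  129.1] 11.3 mean [562.7  20.2  55. ]
housing top 196 rect [ 594.3 -179.3] [51.6 97.2] 9.2 mean [ 594.5 -169.    92.3]
plate 878 rect [613.7 -66.7] [356.6 244.6] 85.6 mean [585.6 -43.    9.6]
stop top 196 rect [651.3 -46.2] [229.  310.8] 8.3 mean [565.6  31.8  56.3]
rack top 343 rect [453.2 333.6] [60.4 54.2] 14.5 mean [455.4 342.   44. ]
tab 129 rect [451.6 332.9] [30.7 14.2] 14.5 mean [451.9 335.6  73.5]
tab top 73 rect [451.4 332.9] [29. 14.] 13.9 mean [451.8 334.1  77.6]
```

```bash
python3 - <<'E'
from h import *
c=cap('wrist'); print(c['T_tool_cam'],c['fx'],c['cx'],c['cy'],(c['depth']>0).mean())
E
```

```text
[[-9.00770135e-04  9.65773308e-01  2.59386017e-01  6.99687774e-02]
 [ 9.99999578e-01  8.22507859e-04  4.10251946e-04  5.85384268e-04]
 [ 1.82863342e-04  2.59386277e-01 -9.65773641e-01 -1.61468410e-01]
 [ 0.00000000e+00  0.00000000e+00  0.00000000e+00  1.00000000e+00]] 297.3186396354542 248.28914307371065 191.97247083760607 0.9633687337239584
```

carry_out:
  series:
    - {"tx": -2,"ty": 3.5,"yaw": -0.14}
    - {"tx": -4,"ty": 7.5,"yaw": -0.28}
    - {"tx": -6,"ty": 11,"yaw": -0.42}
    - {"tx": -8,"ty": 15,"yaw": -0.56}
    - {"tx": -10,"ty": 19,"yaw": -0.7}
    - {"tx": -12,"ty": 23,"yaw": -0.84}
    - {"tx": -14,"ty": 26,"yaw": -0.98}
    - {"tx": -15.5,"ty": 30,"yaw": -1.12}
    - {"tx": -17.3,"ty": 33.3,"yaw": -1.26}
    - {"tx": -17.3,"ty": 33.3,"yaw": -1.32}
    - {"tx": -17.3,"ty": 33.3,"yaw": -1.32}
    - {"tx": -17.3,"ty": 33.3,"yaw": -1.32}
    - {"tx": -17.3,"ty": 33.3,"yaw": -1.32}

```text
$.series[0]: bad value
```

carry_out:
  series:
    - {"tx": -2,"ty": 3.5,"tz": 0,"yaw": -0.14}
    - {"tx": -4,"ty": 7.5,"tz": 0,"yaw": -0.28}
    - {"tx": -6,"ty": 11,"tz": 0,"yaw": -0.42}
    - {"tx": -8,"ty": 15,"tz": 0,"yaw": -0.56}
    - {"tx": -10,"ty": 19,"tz": 0,"yaw": -0.7}
    - {"tx": -12,"ty": 23,"tz": 0,"yaw": -0.84}
    - {"tx": -14,"ty": 26,"tz": 0,"yaw": -0.98}
    - {"tx": -15.5,"ty": 30,"tz": 0,"yaw": -1.12}
    - {"tx": -17.3,"ty": 33.3,"tz": 0,"yaw": -1.26}
    - {"tx": -17.3,"ty": 33.3,"tz": 0,"yaw": -1.32}
    - {"tx": -17.3,"ty": 33.3,"tz": 0,"yaw": -1.32}
    - {"tx": -17.3,"ty": 33.3,"tz": 0,"yaw": -1.32}
    - {"tx": -17.3,"ty": 33.3,"tz": 0,"yaw": -1.32}

```text
time_s: 1.45
eef_pos: [0.4522, 0.3323, 0.2224]
tool_rot: [0.393, -3.117, 0.0]
ft_force: [-0.5, 0.2, 0.4]
finger_gap: 0.0869
grip_force: 0.0
```

```bash
cat >> h.py <<'E'
def wworld(c,s):
    "wrist fisheye: world point per pixel, from depth along the optical axis"
    a=(U-c['cx'])/c['fx']; b=(V-c['cy'])/c['fy']; t=np.hypot(a,b)+1e-9
    k=np.tan(t)/t; d=c['depth']
    p=np.stack([a*k*d,-b*k*d,-d,np.ones_like(d)],-1)@c['T_tool_cam'].T
    return p[...,:3]@R.from_rotvec(s['tool_rot']).as_matrix().T+s['eef_pos']
def wcap(tag):
    s=ctrl.get_state(); c=cap('wrist'); cv2.imwrite(f'pics/{tag}.png',c['img']); return c,s,wworld(c,s)
E
python3 - <<'E'
from h import *
c,s,p=wcap('w1'); print(s['time_s'],s['eef_pos'],s['tool_rot'],s['ft_force'],R.from_rotvec(s['tool_rot']).as_matrix()[:,1])
h,S,v=masks(c); K=(.38,.54,.26,.41); y=(h>8)&(h<32)&(S>60)
box(p,y,K,.04,.052,'rack top'); box(p,y,K,.062,.09,'tab'); box(p,y,K,.072,.09,'tab top'); 
q=p[(p[...,0]>.35)&(p[...,0]<.55)&(p[...,1]>.2)]; print(np.percentile(q[:,2],[5,25,50,75,95]))
E
```

```text
1.45 [0.45224287 0.33230193 0.22243739] [ 3.92533136e-01 -3.11670466e+00  3.73235448e-04] [-0.47929932  0.223752    0.37762882] [-2.47956754e-01  9.68771081e-01 -2.02472127e-04]
rack top 103 rect [456.1 322.2] [57.1 29.5] 14.4 mean [459.4 325.3  44.8]
tab 31 rect [451.4 326.7] [10.2 29.6] 82.8 mean [439.3 328.4  69.9]
tab top 11 rect [451.5 326.8] [ 9.9 29.5] 83.0 mean [440.9 328.7  75.5]
[-1.41319716e-03  3.53238468e-06  3.10164768e-01  3.33472069e-01
  3.83927622e-01]
```

View pics/w1.png

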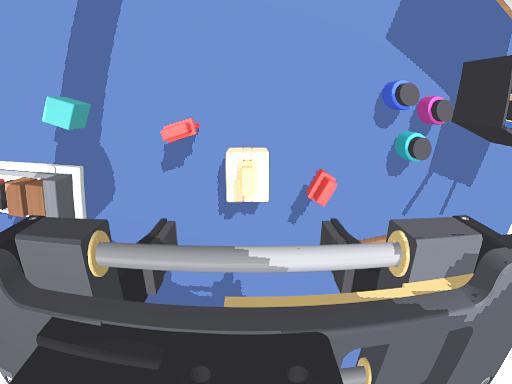

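The wrist view shows the brass tab at (247,180) on the rack at (248,175), with red look-alikes at (180,130) and (322,187) and the clamp at left. I'll measure by height, since the tops look pale here.

```bash
python3 - <<'E'
from h import *
c=dict(np.load('wrist.npz')); s=ctrl.get_state(); p=wworld(c,s)
roi=(V>140)&(V<215)&(U>215)&(U<285)
K=(.38,.54,.26,.41)
box(p,roi,K,.071,.08,'tab top'); box(p,roi,K,.066,.08,'tab');box(p,roi,K,.042,.05,'rack top'); box(p,roi,K,.049,.056,'shoulder'); 
q=p[roi&(p[...,2]>.03)]; print(np.histogram(q[:,2],bins=np.arange(.03,.09,.004)))
E
```

```text
tab top 258 rect [451.9 331.6] [28.2 10.7] 14.3 mean [451.2 331.4  78.9]
tab 268 rect [451.9 331.6] [28.2 10.8] 14.4 mean [450.7 331.3  78.5]
rack top 1436 rect [453.7 332. ] [58.  49.8] 14.6 mean [452.6 331.9  45.2]
shoulder 219 rect [452.  331.5] [34.6 18.4] 14.5 mean [449.4 330.9  53.3]
(array([   2,   23,  116, 1186,  250,  172,   53,    1,    9,    8,    5,
         26,  268,    0]), array([0.03 , 0.034, 0.038, 0.042, 0.046, 0.05 , 0.054, 0.058, 0.062,
       0.066, 0.07 , 0.074, 0.078, 0.082, 0.086]))
```

carry_out:
  series:
    - {"tx": 0,"ty": -0.1,"tz": -3,"yaw": 0}
    - {"tx": 0,"ty": -0.1,"tz": -6,"yaw": 0}
    - {"tx": 0,"ty": -0.1,"tz": -9,"yaw": 0}
    - {"tx": 0,"ty": -0.1,"tz": -10,"yaw": 0}
    - {"tx": 0,"ty": -0.1,"tz": -11,"yaw": 0}
    - {"tx": 0,"ty": -0.1,"tz": -12,"yaw": 0}
    - {"tx": 0,"ty": -0.1,"tz": -13,"yaw": 0}
    - {"tx": 0,"ty": -0.1,"tz": -14,"yaw": 0}
    - {"tx": 0,"ty": -0.1,"tz": -15,"yaw": 0}
    - {"tx": 0,"ty": -0.1,"tz": -16,"yaw": 0}
    - {"tx": 0,"ty": -0.1,"tz": -16.5,"yaw": 0}
    - {"tx": 0,"ty": -0.1,"tz": -16.5,"yaw": 0}
    - {"tx": 0,"ty": -0.1,"tz": -16.5,"yaw": 0}
  hand: 150

```text
time_s: 2.8
eef_pos: [0.4522, 0.3322, 0.0577]
tool_rot: [-0.393, 3.117, 0.0]
ft_force: [0.2, 0.5, 0.4]
finger_gap: 0.0359
grip_force: 0.0
```

carry_out:
  series:
    - {"tx": 0,"ty": 0,"tz": 0,"yaw": 0}
    - {"tx": 0,"ty": 0,"tz": 0,"yaw": 0}
    - {"tx": 0,"ty": 0,"tz": 0,"yaw": 0}
    - {"tx": 0,"ty": 0,"tz": 0,"yaw": 0}
    - {"tx": 0,"ty": 0,"tz": 0,"yaw": 0}
    - {"tx": 0,"ty": 0,"tz": 0,"yaw": 0}
  hand: 255
  force: 20

```text
time_s: 3.4
eef_pos: [0.452, 0.332, 0.0578]
tool_rot: [-0.393, 3.117, 0.0]
ft_force: [-0.7, -0.7, 1.3]
finger_gap: 0.0119
grip_force: 20.0
```

carry_out:
  series:
    - {"tx": 0,"ty": 0,"tz": 2,"yaw": 0}
    - {"tx": 0,"ty": 0,"tz": 5,"yaw": 0}
    - {"tx": 0,"ty": 0,"tz": 8,"yaw": 0}
    - {"tx": 0,"ty": 0,"tz": 11,"yaw": 0}
    - {"tx": 1,"ty": -2,"tz": 14,"yaw": 0}
    - {"tx": 3,"ty": -5,"tz": 16,"yaw": 0}
    - {"tx": 5,"ty": -8.5,"tz": 17,"yaw": -0.02}
    - {"tx": 7,"ty": -12,"tz": 17,"yaw": -0.04}
    - {"tx": 9,"ty": -15,"tz": 17,"yaw": -0.06}
    - {"tx": 11,"ty": -18,"tz": 17,"yaw": -0.07}
    - {"tx": 13,"ty": -21.5,"tz": 17,"yaw": -0.07}
    - {"tx": 15,"ty": -24.5,"tz": 17,"yaw": -0.07}
    - {"tx": 16.5,"ty": -27,"tz": 17,"yaw": -0.07}
    - {"tx": 17.5,"ty": -28.5,"tz": 17,"yaw": -0.07}
    - {"tx": 17.8,"ty": -29,"tz": 17,"yaw": -0.07}
    - {"tx": 17.8,"ty": -29,"tz": 17,"yaw": -0.07}
    - {"tx": 17.8,"ty": -29,"tz": 17,"yaw": -0.07}
    - {"tx": 17.8,"ty": -29,"tz": 17,"yaw": -0.07}

```text
time_s: 5.2
eef_pos: [0.6295, 0.0432, 0.2278]
tool_rot: [-0.286, 3.128, 0.0]
ft_force: [0.4, -0.1, -0.6]
finger_gap: 0.0119
grip_force: 20.0
```

```bash
python3 - <<'E'
from h import *
c,s,p=wcap('w2'); print(s['time_s'],s['eef_pos'],R.from_rotvec(s['tool_rot']).as_matrix()[:,1],s['finger_gap'],s['grip_force'])
C=(.5,.7,-.08,.11); 
h,S,v=masks(c); wal=(h<18)&(S>70)
box(p,wal,C,.053,.063,'walnut'); 
np.savez('st.npz',eef_pos=s['eef_pos'],tool_rot=s['tool_rot'])
E
```

```text
5.2 [0.62950936 0.04321894 0.22776195] [-1.81385198e-01  9.83412088e-01  2.74368160e-04] 0.011859003192471742 19.999995385296643
walnut 3016 rect [565.6   3.5] [ 49.4 130.1] 10.5 mean [562.6  19.4  57. ]
```

View pics/w2.png

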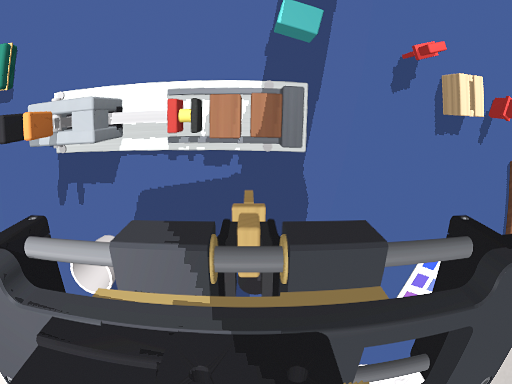

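The halves are clear: near half at (225,115), gap at (246,115), far half at (266,115), stop at (293,117), pad at (196,115), jaw at (174,115). The blade is held upright at (249,205).

```bash
python3 - <<'E'
from h import *
c=dict(np.load('wrist.npz')); s=dict(np.load('st.npz')); p=wworld(c,s)
h,S,v=masks(c); wal=(h<18)&(S>70); roi=lambda a,b,y0=85,y1=150:(U>=a)&(U<=b)&(V>=y0)&(V<=y1)
C=(.4,.8,-.35,.2)
box(p,wal&roi(205,246),C,.053,.063,'near'); box(p,wal&roi(246,284),C,.053,.063,'far')
box(p,roi(278,310),C,.053,.063,'stop top'); box(p,roi(50,320,75,160),C,.008,.016,'plate')
box(p,roi(55,125,75,160),C,.09,.1,'housing'); box(p,roi(185,205),C,.05,.064,'pad top')
box(p,roi(0,24),C,.15,.17,'handle top'); box(p,(h<18)&(S>150)&roi(10,60),C,.152,.17,'trigger top')
t=np.deg2rad(100.5); u=np.array([np.cos(t),np.sin(t)]); n=np.array([-u[1],u[0]])
for nm,m in(('near',roi(205,246)),('far',roi(246,284))):
    q=p[m&wal&(p[...,2]>.053)&(p[...,2]<.063)][:,:2]*1000
    print(nm,'u',np.percentile(q@u,[0,1,50,99,100]).round(1),'n',np.percentile(q@n,[0,1,99,100]).round(1))
q=p[roi(235,255,95,140)]; 
row=p[115,230:262]; print((row[:,:2]@u*1000).round(1),(row[:,2]*1000).round())
E
```

```text
near 1346 rect [565.5   6.1] [48.6 33.7] 9.7 mean [565.5   6.1  57.2]
far 1344 rect [556.8  50.9] [49.4 33.7] 10.4 mean [556.6  50.5  57.2]
stop top 1493 rect [553.   77.8] [70.2 29.5] 9.1 mean [552.6  78.2  57.2]
plate 6927 rect [577.9 -72.1] [ 90.9 360.4] 9.3 mean [576.4 -66.5  11.3]
housing 1593 rect [ 593.9 -160.8] [56.3 57.8] 7.2 mean [ 592.  -157.1   93.5]
pad top 260 rect [570.8 -29. ] [39.  9.] 9.6 mean [570.5 -28.5  55.7]
handle top 302 rect [ 599.7 -198.8] [30.6 39.5] 5.7 mean [ 600.  -207.8  155.8]
trigger top 119 rect [ 594.9 -178. ] [27.1 10.3] 11.2 mean [ 595.  -174.9  154.9]
near u [-114.2 -113.8  -97.   -80.4  -80.3] n [-581.5 -581.3 -533.1 -532.7]
far u [-68.2 -68.2 -51.6 -34.9 -34.6] n [-581.5 -580.4 -532.3 -532.1]
[-91.4 -90.3 -89.2 -88.1 -86.9 -85.9 -84.8 -83.7 -82.5 -81.5 -80.4 -80.1
 -79.1 -77.8 -76.6 -75.3 -74.  -72.8 -71.5 -70.3 -69.  -68.2 -67.1 -66.
 -64.9 -63.8 -62.7 -61.6 -60.5 -59.4 -58.2 -57.1] [57. 58. 57. 57. 59. 56. 57. 57. 58. 57. 55. 22. 12. 12. 11. 12. 10. 12.
 12. 12. 10. 57. 57. 58. 57. 57. 57. 57. 58. 57. 56. 56.]
```

carry_out:
  series:
    - {"tx": -2,"ty": -0.5,"tz": -1,"yaw": -0.02}
    - {"tx": -4,"ty": -1,"tz": -3,"yaw": -0.02}
    - {"tx": -6,"ty": -1.3,"tz": -5,"yaw": -0.02}
    - {"tx": -6.8,"ty": -1.5,"tz": -7,"yaw": -0.02}
    - {"tx": -6.8,"ty": -1.5,"tz": -9,"yaw": -0.02}
    - {"tx": -6.8,"ty": -1.5,"tz": -10.5,"yaw": -0.02}
    - {"tx": -6.8,"ty": -1.5,"tz": -11.3,"yaw": -0.02}
    - {"tx": -6.8,"ty": -1.5,"tz": -11.3,"yaw": -0.02}
    - {"tx": -6.8,"ty": -1.5,"tz": -11.3,"yaw": -0.02}
    - {"tx": -6.8,"ty": -1.5,"tz": -11.3,"yaw": -0.02}

```text
time_s: 6.25
eef_pos: [0.5628, 0.0274, 0.1156]
tool_rot: [-0.253, 3.129, 0.0]
ft_force: [1.4, -0.4, -1.5]
finger_gap: 0.0116
grip_force: 20.0
```

```bash
python3 - <<'E'
from h import *
c,s,p=wcap('w3'); print(s['time_s'],s['eef_pos'],np.degrees(np.arctan2(*R.from_rotvec(s['tool_rot']).as_matrix()[1::-1,1])))
np.savez('st.npz',eef_pos=s['eef_pos'],tool_rot=s['tool_rot'])
h,S,v=masks(c); wal=(h<14)&(S>70)
t=np.deg2rad(99.4); u=np.array([np.cos(t),np.sin(t)])
q=p[wal&(p[...,2]>.054)&(p[...,2]<.062)&(abs(p[...,0]-.56)<.06)&(abs(p[...,1]-.028)<.06)][:,:2]
a=(q-s['eef_pos'][:2])@u*1000; print(np.histogram(a,np.arange(-45,46,2)))
cv2.imwrite('pics/w3c.png',cv2.resize(c['img'][60:300,150:350],(600,720))[:600])
E
```

```text
6.25 [0.56275157 0.02738391 0.11560604] 99.23810882509012
(array([  0,   0,   7, 102, 120, 113, 118, 118, 120, 131, 150, 142, 125,
       110, 115, 120,  79,  80,  74,  66,  28,   0,   0,   0,   0,  29,
        77,  74,  91,  83, 138, 116, 118, 132, 144, 154, 134, 119, 126,
       124, 122, 121, 103,   4,   0]), array([-45, -43, -41, -39, -37, -35, -33, -31, -29, -27, -25, -23, -21,
       -19, -17, -15, -13, -11,  -9,  -7,  -5,  -3,  -1,   1,   3,   5,
         7,   9,  11,  13,  15,  17,  19,  21,  23,  25,  27,  29,  31,
        33,  35,  37,  39,  41,  43,  45]))
```

View pics/w3c.png

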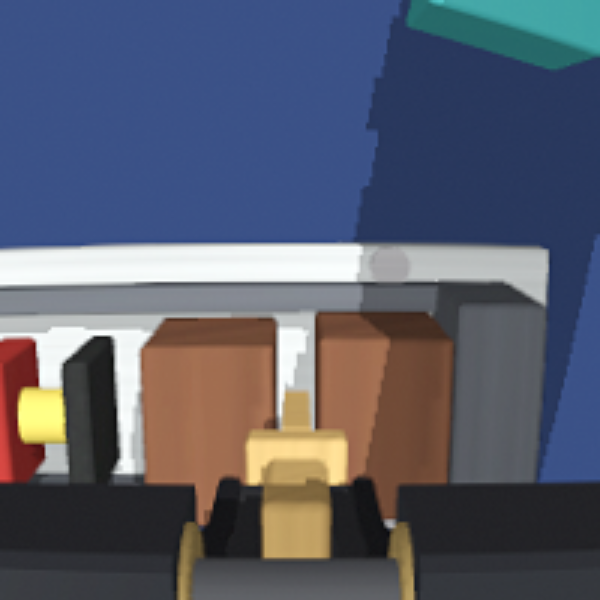

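The blade is over the gap at crop position (295,405), with the gap edges at 277 and 316. The gap centre is about 1 mm further along clamp x and 1.5 mm further toward −world x. I'll correct that while lowering.

carry_out:
  series:
    - {"tx": -0.15,"ty": 0.12,"tz": 0,"yaw": 0}
    - {"tx": -0.15,"ty": 0.12,"tz": 0,"yaw": 0}
    - {"tx": -0.15,"ty": 0.12,"tz": 0,"yaw": 0}
    - {"tx": -0.15,"ty": 0.12,"tz": -0.5,"yaw": 0}
    - {"tx": -0.15,"ty": 0.12,"tz": -1,"yaw": 0}
    - {"tx": -0.15,"ty": 0.12,"tz": -1.5,"yaw": 0}
    - {"tx": -0.15,"ty": 0.12,"tz": -1.5,"yaw": 0}
    - {"tx": -0.15,"ty": 0.12,"tz": -1.5,"yaw": 0}

```text
time_s: 7.1
eef_pos: [0.5604, 0.0281, 0.0992]
tool_rot: [0.252, -3.131, 0.0]
ft_force: [0.2, -0.0, -1.0]
finger_gap: 0.012
grip_force: 20.0
```

carry_out:
  series:
    - {"tx": 0.05,"ty": 0.03,"tz": -0.4,"yaw": 0}
    - {"tx": 0.05,"ty": 0.03,"tz": -0.8,"yaw": 0}
    - {"tx": 0.05,"ty": 0.03,"tz": -1.2,"yaw": 0}
    - {"tx": 0.05,"ty": 0.03,"tz": -1.6,"yaw": 0}
    - {"tx": 0.05,"ty": 0.03,"tz": -2,"yaw": 0}
    - {"tx": 0.05,"ty": 0.03,"tz": -2.4,"yaw": 0}
    - {"tx": 0.05,"ty": 0.03,"tz": -2.4,"yaw": 0}
    - {"tx": 0.05,"ty": 0.03,"tz": -2.4,"yaw": 0}

```text
time_s: 7.9
eef_pos: [0.561, 0.0285, 0.0755]
tool_rot: [0.253, -3.131, 0.0]
ft_force: [-0.0, 0.5, -0.6]
finger_gap: 0.0117
grip_force: 20.0
```

```bash
python3 - <<'E'
from h import *
for _ in range(4):
    s=ctrl.get_state(); print(s['eef_pos'],s['ft_force']); c=cap('side')
p=world(c,U,V); h,S,v=masks(c); C=(.5,.65,-.03,.1)
box(p,(h>14)&(h<32)&(S>80),C,.06,.1,'brass')
x=(U>245)&(U<295)
q=p[(h>18)&(h<32)&(S>90)&(abs(p[...,0]-.56)<.05)&(abs(p[...,1]-.03)<.05)]; print(q.min(0),q.max(0),len(q))
E
```

```text
[0.56099849 0.02850101 0.07547671] [-0.04789608  0.53987519 -0.56810664]
[0.56110376 0.02854452 0.07562835] [ 0.52851249  0.06578808 -0.18495009]
[0.56116275 0.02856314 0.07573647] [-0.83140755  0.22450963 -0.67866458]
[0.56116997 0.02857832 0.07577317] [ 0.49980808 -0.23929994 -0.05945451]
brass 75 rect [562.3  37.7] [19.7 40.4] 75.1 mean [561.3  39.1  71.2]
[0.52697718 0.01257905 0.06305423] [0.59584351 0.07611949 0.18803751] 62
```

carry_out:
  series:
    - {"tx": 0,"ty": 0,"tz": -0.2,"yaw": 0}
    - {"tx": 0,"ty": 0,"tz": -0.4,"yaw": 0}
    - {"tx": 0,"ty": 0,"tz": -0.5,"yaw": 0}
    - {"tx": 0,"ty": 0,"tz": -0.55,"yaw": 0}
    - {"tx": 0,"ty": 0,"tz": -0.6,"yaw": 0}
    - {"tx": 0,"ty": 0,"tz": -0.6,"yaw": 0}
    - {"tx": 0,"ty": 0,"tz": -0.6,"yaw": 0}

```text
time_s: 8.8
eef_pos: [0.5609, 0.0285, 0.0698]
tool_rot: [0.252, -3.131, 0.0]
ft_force: [-0.8, 0.1, 3.0]
finger_gap: 0.0122
grip_force: 20.0
```

Contact came at the expected seated height (69.8 mm). Now I release and rise.

carry_out:
  series:
    - {"tx": 0,"ty": 0,"tz": 0,"yaw": 0}
    - {"tx": 0,"ty": 0,"tz": 0,"yaw": 0}
    - {"tx": 0,"ty": 0,"tz": 0,"yaw": 0}
    - {"tx": 0,"ty": 0,"tz": 0,"yaw": 0}
    - {"tx": 0,"ty": 0,"tz": 1,"yaw": 0}
    - {"tx": 0,"ty": 0,"tz": 2,"yaw": 0}
    - {"tx": 0,"ty": 0,"tz": 4,"yaw": 0}
    - {"tx": 0,"ty": 0,"tz": 7,"yaw": 0}
    - {"tx": 0,"ty": 0,"tz": 10,"yaw": 0}
    - {"tx": 0,"ty": 0,"tz": 13,"yaw": 0}
    - {"tx": 0,"ty": 0,"tz": 16,"yaw": 0}
  hand: 150

```text
time_s: 9.9
eef_pos: [0.5609, 0.0285, 0.2321]
tool_rot: [-0.252, 3.13, 0.001]
ft_force: [1.3, 0.4, -0.2]
finger_gap: 0.0359
grip_force: 0.0
```

carry_out:
  series:
    - {"tx": 2,"ty": -3,"tz": 0,"yaw": 0}
    - {"tx": 4,"ty": -6,"tz": 0,"yaw": 0}
    - {"tx": 5,"ty": -9,"tz": 0,"yaw": 0}
    - {"tx": 6,"ty": -12,"tz": 0,"yaw": 0}
    - {"tx": 7,"ty": -14,"tz": 0,"yaw": 0}
    - {"tx": 7,"ty": -14,"tz": 0,"yaw": 0}
    - {"tx": 7,"ty": -14,"tz": 0,"yaw": 0}
    - {"tx": 7,"ty": -14,"tz": 0,"yaw": 0}
  hand: 0

```text
time_s: 10.7
eef_pos: [0.6307, -0.1108, 0.2302]
tool_rot: [-0.253, 3.131, 0.0]
ft_force: [0.1, 0.4, -0.0]
finger_gap: 0.0851
grip_force: 0.0
```

```bash
python3 - <<'E'
from h import *
c,s,p=wcap('w4'); print(s['time_s'],s['eef_pos'],s['finger_gap'])
np.savez('st.npz',eef_pos=s['eef_pos'],tool_rot=s['tool_rot'])
E
```

```text
10.7 [ 0.63072623 -0.11079491  0.23015996] 0.08512941419819277
```

View pics/w4.png

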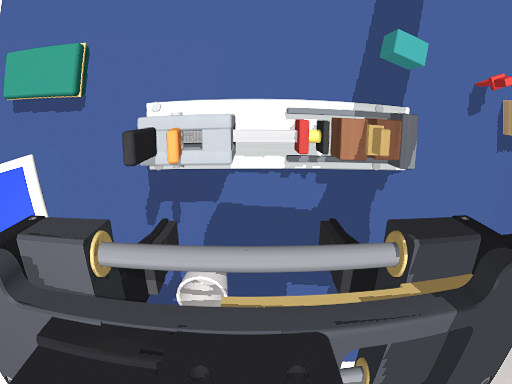

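The blade sits between the halves at (377,140). Pad is at (323,137), jaw (302,137), handle (138,146), trigger (174,146). I'll check the blade's seat and locate the handle and trigger.

```bash
cat >> h.py <<'E'
O=np.array([.5973,-.1905]); t=np.deg2rad(99.35); ux=np.array([np.cos(t),np.sin(t)]); uy=np.array([-ux[1],ux[0]])
def cl(p): # clamp coords mm
    d=p[...,:2]-O; return np.stack([d@ux,d@uy,p[...,2]],-1)*1000
def rng(q,m,zlo,zhi,tag):
    q=q[m&(q[...,2]>zlo)&(q[...,2]<zhi)&(abs(q[...,1])<60)]
    if len(q)<6: print(tag,len(q)); return
    print(tag,len(q),'x',np.percentile(q[:,0],[1,50,99]).round(1),'y',np.percentile(q[:,1],[1,99]).round(1),'z',np.percentile(q[:,2],[10,50,90]).round(1))
E
python3 - <<'E'
from h import *
c=dict(np.load('wrist.npz')); s=dict(np.load('st.npz')); p=wworld(c,s); q=cl(p); h,S,v=masks(c)
all_=np.ones_like(h,bool); roi=lambda a,b:(U>=a)&(U<=b)&(V>=90)&(V<=175)
rng(q,roi(350,405),86,96,'tab'); rng(q,roi(350,405),62,70,'shoulder'); rng(q,roi(329,368)&(S>70)&(h<18),54,62,'near');rng(q,roi(380,402)&(S>70)&(h<16),54,62,'far')
rng(q,roi(115,160),150,170,'handle top'); rng(q,roi(160,185)&(S>150),150,170,'trig top'); rng(q,roi(140,240),90,100,'housing')
rng(q,roi(314,332),50,64,'pad');rng(q,roi(290,312)&(S>150),50,64,'jaw'); rng(q,roi(130,420),8,15,'plate')
E
```

```text
tab 292 x [216.2 221.2 228.6] y [-14.2  14.5] z [88.9 91.  92.1]
shoulder 199 x [212.3 215.9 230.6] y [-16.9  17.5] z [64.  65.3 66.9]
near 1101 x [180.6 196.5 213.7] y [-24.7  23.3] z [56.2 57.3 58.3]
far 558 x [231.6 251.1 261.5] y [-23.4  25.2] z [56.4 57.5 58.4]
handle top 513 x [-31.6 -24.4 -20. ] y [-14.   14.6] z [153.7 157.6 158.8]
trig top 152 x [ 7.9 15.6 17.3] y [-13.5  13.7] z [153.7 155.6 157. ]
housing 3249 x [-36.6  23.1  56.6] y [-25.3  25.9] z [92.5 93.8 95. ]
pad 249 x [159.  162.4 167.5] y [-19.5  18.8] z [53.4 56.  57.2]
jaw 339 x [131.1 136.6 142.8] y [-18.9  19.1] z [53.8 55.2 56.1]
plate 6860 x [-54.  100.1 283.8] y [-44.8  44.5] z [10.2 11.3 12.5]
```

The blade is seated: tab centred at clamp x ≈ 222, y ≈ 0, shoulder top at about 66 mm. The pad face is at x 167, so it needs about 13 + 6 + 8 mm of travel. Moving over handle and trigger at clamp x −18.

carry_out:
  series:
    - {"tx": -1,"ty": -3,"tz": 0,"yaw": 0}
    - {"tx": -2,"ty": -6,"tz": 0,"yaw": 0}
    - {"tx": -3,"ty": -9,"tz": 0,"yaw": 0}
    - {"tx": -3.05,"ty": -9.75,"tz": 0,"yaw": 0}
    - {"tx": -3.05,"ty": -9.75,"tz": -1,"yaw": 0}
    - {"tx": -3.05,"ty": -9.75,"tz": -3,"yaw": 0}
    - {"tx": -3.05,"ty": -9.75,"tz": -5,"yaw": 0}
    - {"tx": -3.05,"ty": -9.75,"tz": -7,"yaw": 0}
    - {"tx": -3.05,"ty": -9.75,"tz": -9,"yaw": 0}
    - {"tx": -3.05,"ty": -9.75,"tz": -10.5,"yaw": 0}
    - {"tx": -3.05,"ty": -9.75,"tz": -11.4,"yaw": 0}
    - {"tx": -3.05,"ty": -9.75,"tz": -11.4,"yaw": 0}
    - {"tx": -3.05,"ty": -9.75,"tz": -11.4,"yaw": 0}

```text
time_s: 12.05
eef_pos: [0.6011, -0.2084, 0.1159]
tool_rot: [-0.254, 3.131, -0.001]
ft_force: [-0.6, -0.1, -0.5]
finger_gap: 0.087
grip_force: 0.0
```

carry_out:
  series:
    - {"tx": 0,"ty": 0,"tz": 0,"yaw": 0}
    - {"tx": 0,"ty": 0,"tz": 0,"yaw": 0}
    - {"tx": 0,"ty": 0,"tz": 0,"yaw": 0}
    - {"tx": 0,"ty": 0,"tz": 0,"yaw": 0}
    - {"tx": 0,"ty": 0,"tz": 0,"yaw": 0}
    - {"tx": 0,"ty": 0,"tz": 0,"yaw": 0}
    - {"tx": 0,"ty": 0,"tz": 0,"yaw": 0}
    - {"tx": 0,"ty": 0,"tz": 0,"yaw": 0}
  hand: 170
  force: 25

```text
time_s: 12.85
eef_pos: [0.6005, -0.207, 0.1162]
tool_rot: [-0.253, 3.131, 0.004]
ft_force: [0.6, 1.8, 1.9]
finger_gap: 0.0329
grip_force: 14.0
```

```bash
cat >> h.py <<'E'
def look(tag):
    c,s,p=wcap(tag); q=cl(p); h,S,v=masks(c)
    print(s['time_s'],'gap',s['finger_gap'],'grip',s['grip_force'],'ft',s['ft_force'].round(1),'tcp',s['eef_pos'],cl(s['eef_pos']).round(1))
    inx=lambda a,b:(q[...,0]>a)&(q[...,0]<b)
    rng(q,inx(110,200)&((h<5)|(h>174))&(S>150)&(v>60),45,62,'jaw'); rng(q,inx(110,215)&(v<75)&(S<120),45,62,'pad')
    rng(q,inx(110,215)&(h>21)&(h<35)&(S>150),20,62,'stem'); rng(q,inx(205,240),86,96,'tab')
    rng(q,inx(165,222)&(h<18)&(S>70)&(v>40),54,61,'near'); rng(q,inx(222,266)&(h<18)&(S>70),54,61,'far')
E
python3 - <<'E'
from h import *
look('w5')
E
```

```text
12.85 gap 0.03288436045841383 grip 13.98558624292491 ft [0.6 1.8 1.9] tcp [ 0.60047639 -0.20704757  0.11624484] [-16.8  -0.4 116.2]
jaw 651 x [138.5 141.5 150.4] y [-18.8  20. ] z [47.5 54.7 56. ]
pad 522 x [166.3 168.2 181.4] y [-19.1  19.7] z [47.4 54.7 56.8]
stem 41 x [155.1 166.2 167.8] y [-6.6  7.9] z [39.7 43.3 45.9]
tab 302 x [215.5 218.8 227.9] y [-14.2  14.8] z [87.  90.7 91.9]
near 965 x [180.4 195.8 213.5] y [-16.1  23.8] z [56.1 57.4 58.3]
far 278 x [226.  244.7 260.6] y [-23.3  25.7] z [56.1 57.3 58.1]
```

View pics/w5.png

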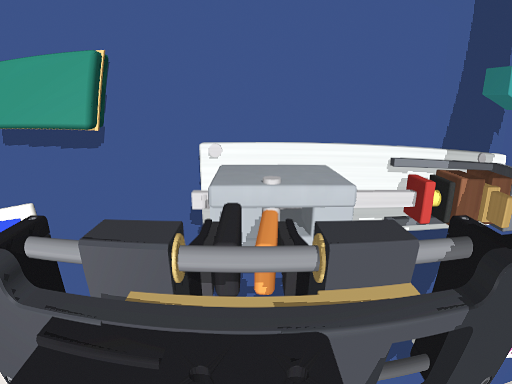

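The squeeze works: the jaw went from 137 to 144.4 (red jaw at (420,198), pad at (443,198), halves visible to the right). I release and pump again.

carry_out:
  series:
    - {"tx": 0,"ty": 0,"tz": 0,"yaw": 0}
    - {"tx": 0,"ty": 0,"tz": 0,"yaw": 0}
    - {"tx": 0,"ty": 0,"tz": 0,"yaw": 0}
    - {"tx": 0,"ty": 0,"tz": 0,"yaw": 0}
    - {"tx": 0,"ty": 0,"tz": 0,"yaw": 0}
    - {"tx": 0,"ty": 0,"tz": 0,"yaw": 0}
    - {"tx": 0,"ty": 0,"tz": 0,"yaw": 0}
  hand: 40

```text
time_s: 13.6
eef_pos: [0.6001, -0.2094, 0.1151]
tool_rot: [0.252, -3.13, 0.0]
ft_force: [0.3, -0.3, -1.0]
finger_gap: 0.0719
grip_force: 0.0
```

carry_out:
  series:
    - {"tx": 0,"ty": 0,"tz": 0,"yaw": 0}
    - {"tx": 0,"ty": 0,"tz": 0,"yaw": 0}
    - {"tx": 0,"ty": 0,"tz": 0,"yaw": 0}
    - {"tx": 0,"ty": 0,"tz": 0,"yaw": 0}
    - {"tx": 0,"ty": 0,"tz": 0,"yaw": 0}
    - {"tx": 0,"ty": 0,"tz": 0,"yaw": 0}
    - {"tx": 0,"ty": 0,"tz": 0,"yaw": 0}
    - {"tx": 0,"ty": 0,"tz": 0,"yaw": 0}
    - {"tx": 0,"ty": 0,"tz": 0,"yaw": 0}
  hand: 175

```text
time_s: 14.5
eef_pos: [0.6006, -0.2082, 0.1161]
tool_rot: [-0.253, 3.131, 0.002]
ft_force: [-1.2, 6.1, 5.8]
finger_gap: 0.0303
grip_force: 25.6
```

```bash
python3 - <<'E'
from h import *
look('w6')
E
```

```text
14.5 gap 0.030349129742335067 grip 25.56853554735426 ft [-1.2  6.1  5.8] tcp [ 0.60055677 -0.20819519  0.11613745] [-18.   -0.3 116.1]
jaw 629 x [148.7 151.4 160.3] y [-18.6  20.2] z [47.8 54.7 55.9]
pad 459 x [176.6 178.2 186.1] y [-17.2  19.8] z [46.7 54.1 56.7]
stem 41 x [160.5 176.2 178. ] y [-6.4  7.9] z [40.3 44.  46. ]
tab 268 x [216.4 218.8 227.5] y [-14.1  14.7] z [87.2 90.7 91.8]
near 853 x [185.3 199.8 217.6] y [-18.1  23.8] z [56.3 57.4 58.3]
far 255 x [226.6 244.4 260. ] y [-22.9  25.9] z [56.  57.3 58.2]
```

carry_out:
  series:
    - {"tx": 0,"ty": 0,"tz": 0,"yaw": 0}
    - {"tx": 0,"ty": 0,"tz": 0,"yaw": 0}
    - {"tx": 0,"ty": 0,"tz": 0,"yaw": 0}
    - {"tx": 0,"ty": 0,"tz": 0,"yaw": 0}
    - {"tx": 0,"ty": 0,"tz": 0,"yaw": 0}
    - {"tx": 0,"ty": 0,"tz": 0,"yaw": 0}
    - {"tx": 0,"ty": 0,"tz": 0,"yaw": 0}
  hand: 40

```text
time_s: 15.25
eef_pos: [0.6003, -0.2094, 0.1151]
tool_rot: [0.252, -3.131, 0.0]
ft_force: [-0.4, 0.4, 0.4]
finger_gap: 0.0719
grip_force: 0.0
```

carry_out:
  series:
    - {"tx": 0,"ty": 0,"tz": 0,"yaw": 0}
    - {"tx": 0,"ty": 0,"tz": 0,"yaw": 0}
    - {"tx": 0,"ty": 0,"tz": 0,"yaw": 0}
    - {"tx": 0,"ty": 0,"tz": 0,"yaw": 0}
    - {"tx": 0,"ty": 0,"tz": 0,"yaw": 0}
    - {"tx": 0,"ty": 0,"tz": 0,"yaw": 0}
    - {"tx": 0,"ty": 0,"tz": 0,"yaw": 0}
    - {"tx": 0,"ty": 0,"tz": 0,"yaw": 0}
    - {"tx": 0,"ty": 0,"tz": 0,"yaw": 0}
  hand: 170

```text
time_s: 16.15
eef_pos: [0.6006, -0.2082, 0.1162]
tool_rot: [-0.252, 3.131, 0.001]
ft_force: [-1.2, 6.4, 5.6]
finger_gap: 0.0304
grip_force: 25.9
```

```bash
python3 - <<'E'
from h import *
look('w7')
E
```

```text
16.15 gap 0.030449905773757047 grip 25.91823266528081 ft [-1.2  6.4  5.6] tcp [ 0.60056811 -0.20824098  0.11620983] [-18.   -0.3 116.2]
jaw 615 x [155.5 158.2 167.5] y [-18.5  20.2] z [47.6 54.7 56. ]
pad 450 x [177.3 179.  186.9] y [-17.4  19.7] z [46.8 54.2 56.8]
stem 15 x [176.3 177.6 179.1] y [-4.8  4.6] z [44.  45.2 46.1]
tab 252 x [216.6 219.6 228.7] y [-14.   14.9] z [87.4 90.7 92. ]
near 926 x [165.3 199.4 217.9] y [-18.4  24. ] z [55.7 57.3 58.2]
far 253 x [227.3 245.  260.8] y [-23.1  25.9] z [56.  57.4 58.2]
```

The stem is pressed about 6 mm, since the jaw–pad distance fell from 27.8 to 21.8. One more, gradual squeeze should reach about 8 mm.

carry_out:
  series:
    - {"tx": 0,"ty": 0,"tz": 0,"yaw": 0}
    - {"tx": 0,"ty": 0,"tz": 0,"yaw": 0}
    - {"tx": 0,"ty": 0,"tz": 0,"yaw": 0}
    - {"tx": 0,"ty": 0,"tz": 0,"yaw": 0}
    - {"tx": 0,"ty": 0,"tz": 0,"yaw": 0}
    - {"tx": 0,"ty": 0,"tz": 0,"yaw": 0}
    - {"tx": 0,"ty": 0,"tz": 0,"yaw": 0}
  hand: 40

```text
time_s: 16.9
eef_pos: [0.6002, -0.2094, 0.1151]
tool_rot: [0.252, -3.131, 0.0]
ft_force: [0.1, -0.5, 0.3]
finger_gap: 0.0717
grip_force: 0.0
```

```bash
python3 - <<'E'
from h import *
look('w8')
E
```

```text
16.9 gap 0.07172714825441275 grip 0.0 ft [ 0.1 -0.5  0.3] tcp [ 0.60024753 -0.20938926  0.11510874] [-19.1   0.2 115.1]
jaw 554 x [152.2 155.1 164.2] y [-15.   20.1] z [47.4 54.7 56. ]
pad 431 x [177.1 179.1 186.4] y [-16.5  19.8] z [47.1 54.2 56.7]
stem 28 x [163.5 177.4 179.4] y [-6.5  7.8] z [41.9 44.  46.2]
tab 213 x [216.8 219.1 226.9] y [-14.1  14.3] z [87.  90.2 91.9]
near 850 x [185.8 200.8 218.5] y [-18.4  23.9] z [56.3 57.4 58.4]
far 239 x [226.3 243.1 258.1] y [-23.6  25.9] z [56.2 57.4 58.3]
```

carry_out:
  series:
    - {"tx": 0,"ty": 0,"tz": 0,"yaw": 0}
    - {"tx": 0,"ty": 0,"tz": 0,"yaw": 0}
    - {"tx": 0,"ty": 0,"tz": 0,"yaw": 0}
    - {"tx": 0,"ty": 0,"tz": 0,"yaw": 0}
    - {"tx": 0,"ty": 0,"tz": 0,"yaw": 0}
    - {"tx": 0,"ty": 0,"tz": 0,"yaw": 0}
    - {"tx": 0,"ty": 0,"tz": 0,"yaw": 0}
    - {"tx": 0,"ty": 0,"tz": 0,"yaw": 0}
  hand: 145

```text
time_s: 17.75
eef_pos: [0.6002, -0.2061, 0.1162]
tool_rot: [0.253, -3.131, -0.006]
ft_force: [-2.7, 12.7, 6.6]
finger_gap: 0.0383
grip_force: 6.2
```

```bash
python3 - <<'E'
from h import *
look('w9')
E
```

```text
17.75 gap 0.03829633788962977 grip 6.2196400754555725 ft [-2.7 12.7  6.6] tcp [ 0.60018443 -0.20605181  0.11618135] [-15.8  -0.3 116.2]
jaw 622 x [154.4 156.9 166.5] y [-18.6  20.2] z [47.8 54.6 55.9]
pad 466 x [177.1 179.  186.4] y [-18.4  19.7] z [46.9 54.1 56.7]
stem 20 x [176.3 177.5 179.4] y [-5.7  5.9] z [43.5 44.1 45.8]
tab 310 x [216.7 220.  229.3] y [-13.8  14.9] z [87.  90.8 91.9]
near 880 x [165.5 199.6 217.9] y [-16.7  23.9] z [56.  57.3 58.2]
far 272 x [226.9 245.  260.9] y [-22.9  25.8] z [56.1 57.3 58.1]
```

carry_out:
  series:
    - {"tx": 0,"ty": 0,"tz": 0,"yaw": 0}
    - {"tx": 0,"ty": 0,"tz": 0,"yaw": 0}
    - {"tx": 0,"ty": 0,"tz": 0,"yaw": 0}
    - {"tx": 0,"ty": 0,"tz": 0,"yaw": 0}
    - {"tx": 0,"ty": 0,"tz": 0,"yaw": 0}
  hand: 158

```text
time_s: 18.3
eef_pos: [0.6004, -0.2069, 0.1164]
tool_rot: [-0.253, 3.131, 0.004]
ft_force: [-2.7, 8.3, 5.9]
finger_gap: 0.0334
grip_force: 14.4
```

```bash
python3 - <<'E'
from h import *
look('w10')
E
```

```text
18.3 gap 0.033376072776126864 grip 14.366753401736787 ft [-2.7  8.3  5.9] tcp [ 0.60036442 -0.20690077  0.11635415] [-16.7  -0.4 116.4]
jaw 620 x [156.3 159.2 168.4] y [-18.8  20.2] z [47.5 54.7 56.1]
pad 452 x [177.2 179.  186.5] y [-18.2  19.7] z [47.1 54.2 56.9]
stem 7 x [177.1 177.8 178.7] y [-2.4  3.4] z [45.1 45.5 45.7]
tab 282 x [217.1 219.9 228.6] y [-13.9  14.7] z [87.2 90.9 92. ]
near 958 x [165.4 198.4 217.3] y [-18.   23.9] z [55.5 57.2 58.2]
far 268 x [226.6 244.6 260.8] y [-23.   25.8] z [56.1 57.4 58.2]
```

carry_out:
  series:
    - {"tx": 0,"ty": 0,"tz": 0,"yaw": 0}
    - {"tx": 0,"ty": 0,"tz": 0,"yaw": 0}
    - {"tx": 0,"ty": 0,"tz": 0,"yaw": 0}
    - {"tx": 0,"ty": 0,"tz": 0,"yaw": 0}
    - {"tx": 0,"ty": 0,"tz": 0,"yaw": 0}
    - {"tx": 0,"ty": 0,"tz": 0,"yaw": 0}
  hand: 166

```text
time_s: 18.95
eef_pos: [0.6006, -0.2082, 0.1164]
tool_rot: [-0.253, 3.131, 0.001]
ft_force: [-2.5, 5.0, 5.2]
finger_gap: 0.0306
grip_force: 17.8
```

```bash
python3 - <<'E'
from h import *
look('w11'); c=cv2.imread('pics/w11.png'); cv2.imwrite('pics/w11c.png',cv2.resize(c[150:260,380:512],(792,600),fx=0,fy=0,interpolation=cv2.INTER_CUBIC))
E
```

```text
18.95 gap 0.030602045668095577 grip 17.770002357428893 ft [-2.5  5.   5.2] tcp [ 0.60058378 -0.20821376  0.11640567] [-18.   -0.4 116.4]
jaw 622 x [158.6 161.6 177.7] y [-18.8  19.8] z [47.  54.6 56. ]
pad 411 x [177.3 179.1 186.4] y [-16.5  19.7] z [48.6 54.9 56.9]
stem 32 x [157.1 158.7 160.1] y [-4.9  7.7] z [41.7 43.4 45.5]
tab 264 x [216.8 219.4 228.2] y [-14.4  14.8] z [86.9 90.7 91.9]
near 1028 x [165.5 197.3 218.4] y [-18.5  23.9] z [55.3 57.2 58.2]
far 253 x [227.3 244.9 260.7] y [-23.2  25.8] z [56.  57.3 58.2]
```

View pics/w11c.png

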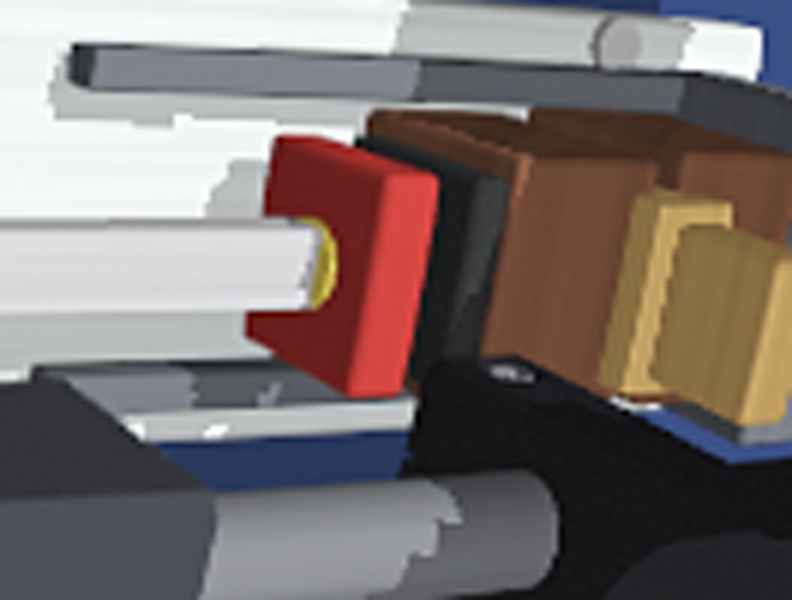

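The blade is upright between the closed halves and the jaw–pad gap is short: stem pressed about 9.1 mm. I'll ease off slightly for 8.

carry_out:
  series:
    - {"tx": 0,"ty": 0,"tz": 0,"yaw": 0}
    - {"tx": 0,"ty": 0,"tz": 0,"yaw": 0}
    - {"tx": 0,"ty": 0,"tz": 0,"yaw": 0}
    - {"tx": 0,"ty": 0,"tz": 0,"yaw": 0}
    - {"tx": 0,"ty": 0,"tz": 0,"yaw": 0}
    - {"tx": 0,"ty": 0,"tz": 0,"yaw": 0}
    - {"tx": 0,"ty": 0,"tz": 0,"yaw": 0}
    - {"tx": 0,"ty": 0,"tz": 0,"yaw": 0}
  hand: 162

```text
time_s: 19.8
eef_pos: [0.6005, -0.2077, 0.1165]
tool_rot: [-0.253, 3.131, 0.002]
ft_force: [-1.7, 7.3, 6.5]
finger_gap: 0.032
grip_force: 10.8
```

```bash
python3 - <<'E'
from h import *
look('w12')
E
```

```text
19.8 gap 0.032027813307859324 grip 10.807275032493635 ft [-1.7  7.3  6.5] tcp [ 0.60050145 -0.20766685  0.11645841] [-17.5  -0.4 116.5]
jaw 627 x [158.5 161.3 178.1] y [-18.9  19.9] z [47.1 54.7 56. ]
pad 418 x [177.2 179.2 186.5] y [-17.2  19.7] z [48.2 54.6 56.8]
stem 27 x [157.  158.5 159.5] y [-5.3  7.8] z [42.4 43.9 45.2]
tab 271 x [216.7 219.7 228.3] y [-14.   14.8] z [87.3 90.7 91.9]
near 1029 x [165.3 197.4 217.9] y [-18.2  23.8] z [55.3 57.2 58.2]
far 269 x [226.7 244.7 261.7] y [-23.   25.9] z [56.1 57.3 58.3]
```

carry_out:
  series:
    - {"tx": 0,"ty": 0,"tz": 0,"yaw": 0}
    - {"tx": 0,"ty": 0,"tz": 0,"yaw": 0}
    - {"tx": 0,"ty": 0,"tz": 0,"yaw": 0}
    - {"tx": 0,"ty": 0,"tz": 0,"yaw": 0}
    - {"tx": 0,"ty": 0,"tz": 0,"yaw": 0}
    - {"tx": 0,"ty": 0,"tz": 0,"yaw": 0}
    - {"tx": 0,"ty": 0,"tz": 0,"yaw": 0}
    - {"tx": 0,"ty": 0,"tz": 0,"yaw": 0}
  hand: 158

```text
time_s: 20.65
eef_pos: [0.6004, -0.207, 0.1165]
tool_rot: [-0.253, 3.131, 0.003]
ft_force: [-2.6, 8.8, 6.6]
finger_gap: 0.0331
grip_force: 8.1
```

```bash
python3 - <<'E'
from h import *
look('w13')
E
```

```text
20.65 gap 0.03314304706519876 grip 8.1003621337004 ft [-2.6  8.8  6.6] tcp [ 0.60040301 -0.20703381  0.11648151] [-16.8  -0.4 116.5]
jaw 618 x [157.5 160.5 170.7] y [-18.9  20.1] z [47.7 54.7 56. ]
pad 444 x [177.2 179.  186.3] y [-17.9  19.5] z [47.4 54.3 56.8]
stem 18 x [157.3 158.6 159.4] y [-4.9  7. ] z [42.2 43.3 44.9]
tab 293 x [216.9 219.8 229.2] y [-14.   14.9] z [86.8 90.6 92. ]
near 992 x [165.4 197.7 217.6] y [-17.9  23.8] z [55.3 57.2 58.2]
far 267 x [226.7 245.1 261.2] y [-23.   25.8] z [56.2 57.3 58.1]
```

The stem is now pressed about 8.1 mm, with the trigger still held. A short hold to confirm it is steady, then hand in.

carry_out:
  series:
    - {"tx": 0,"ty": 0,"tz": 0,"yaw": 0}
    - {"tx": 0,"ty": 0,"tz": 0,"yaw": 0}
    - {"tx": 0,"ty": 0,"tz": 0,"yaw": 0}
    - {"tx": 0,"ty": 0,"tz": 0,"yaw": 0}
    - {"tx": 0,"ty": 0,"tz": 0,"yaw": 0}
    - {"tx": 0,"ty": 0,"tz": 0,"yaw": 0}
    - {"tx": 0,"ty": 0,"tz": 0,"yaw": 0}
    - {"tx": 0,"ty": 0,"tz": 0,"yaw": 0}
    - {"tx": 0,"ty": 0,"tz": 0,"yaw": 0}
    - {"tx": 0,"ty": 0,"tz": 0,"yaw": 0}

```text
time_s: 21.7
eef_pos: [0.6004, -0.207, 0.1165]
tool_rot: [-0.253, 3.131, 0.004]
ft_force: [-2.5, 8.7, 6.8]
finger_gap: 0.0331
grip_force: 8.2
```

```bash
python3 - <<'E'
from h import *
look('w14')
E
```

```text
21.7 gap 0.03307491651017953 grip 8.152461277786642 ft [-2.5  8.7  6.8] tcp [ 0.60038366 -0.20701745  0.11645485] [-16.8  -0.4 116.5]
jaw 620 x [157.7 160.4 170.2] y [-18.8  20.1] z [47.5 54.6 56. ]
pad 444 x [177.2 179.1 186.7] y [-17.9  19.7] z [47.4 54.3 56.7]
stem 20 x [157.5 158.9 174.8] y [-5.   6.9] z [41.9 43.6 45.1]
tab 283 x [217.  219.9 228.9] y [-14.   14.9] z [87.2 90.9 92. ]
near 990 x [165.3 197.7 218.2] y [-18.   23.9] z [55.5 57.2 58.2]
far 266 x [226.8 245.4 261.2] y [-23.2  25.9] z [56.1 57.4 58.3]
```

```bash
python3 -c "
from rig import ctrl; print(ctrl.close_job())"
```

```text
the job is handed in; nothing more can be done
None
```

The brass blade is seated upright between the walnut halves, the clamp has closed them on it with the stem pressed about 8 of 16 mm, and I handed the job in at about 22 s with the trigger still held squeezed.

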